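Set the lamp box shutter and brightness for a reading

TASK

Set the lamp box up for a reading: push its shutter plate along by the upright black tab, from the closed end to the middle click stop, so that the small hole sits centred under the port and stays there. Then turn the knob inside the guard collar clockwise until its pointer points at the raised lug on the collar's rim, and let go. Leave the two pots and the weighing boat beside the box where they stand.

Things in the scene. Friction and masses are not known exactly. Their poses are not given: they have to be found in the camera images.
- lamp_box: White and grey lamp box, fixed, 180 mm (its x) by 200 mm (y), 70 mm high. Origin: centre of its underside, on the bench. x points away from the robot, y left, z up, turned by up to 0.35 rad either way. The shutter slides along its y on the top, on the robot's side (x = -45 mm), between two aluminium rails, 59 mm over their outsides, tops 81 mm above the bench.
- port (a point): Centre of the round port (22 mm) on top of an aluminium bridge over the shutter (64 mm in x, 44 in y, top 93 mm above the bench; this point, on the port's rim ring, 96.5 mm). Seen in it: the shutter plate, plain dark steel when closed, a 10 mm hole with white behind it at the middle stop, an 18 mm hole at the far stop.
- shutter (a joint): Shutter travel in m, growing toward the lamp box's +y. Click stops (spring ball): 0 closed, 0.024 middle (small hole), 0.048 far (large hole); hard ends -0.002, 0.050. Starts at 0 to 0.013. Leaving or entering a stop takes about 5 N over a hump whose crest is 4.5 mm from the stop's centre; inside the crest the plate snaps to the centre when let go. Between stops it stays put (1 N friction).
- tab_grip (a point): Centre of the upright black tab on the shutter plate, 7 mm under its top, 103 mm above the bench; moves with the plate. The tab is 10 mm thick along the lamp box's y (the way of travel), 24 mm wide along its x, and stands from 81 to 110 mm above the bench, at lamp box x = -45 mm, y = 30 mm plus the travel, 30 mm free on either side. Dark ticks on the rails mark its three stops.
- lamp_knob (a joint): Angle of the lamp knob in rad, growing clockwise seen from above; hard ends at 0 and 2.2. The pointer points at the collar's lug at 1.40. At the start it is 0 to 0.6. It stays where it is left (friction about 0.04 N m).
- knob_grip (a point): Knob's upright axis at the top of its bar, 97 mm above the bench; its x axis points along the bar to the pointer. Black bar 38 mm long, 12 wide, 75 to 97 mm above the bench, on a 40 mm disc (top at 77 mm). It stands in a round aluminium guard collar, 84 mm inner, 94 mm outer width, rim 100 mm above the bench: fingers reach down inside the collar. It does not shift as it turns.
- knob_pointer (a point): Tip of the knob's pointer, a small nose with a white line on one end of the bar, 28 mm from the knob's axis and 97 mm above the bench; it turns with the knob.
- collar_lug (a point): Top of the raised dark steel lug on the rim of the guard collar, 44.5 mm from the knob's axis and 105 mm above the bench (5 mm above the rim): the mark for the pointer. It does not move in the lamp box.
- pot_a: Bystander: capped sample pot, 48 mm wide, 61 mm high, standing to the right of the lamp box (nearer the robot). Origin: centre of its underside.
- pot_b: Bystander: capped sample pot, 48 mm wide, 61 mm high, standing to the right of the lamp box (farther from the robot). Origin: centre of its underside.
- boat: Bystander: empty white weighing boat, 68 mm wide, 16 mm high, to the left of the lamp box. Origin: centre of its underside.

How it is judged:
On the way, in this order (a step that is already met when the one before it is completed fails the run):
1. the shutter is in its middle stop (value of joint shutter between 0.021 and 0.027 m), for 0.2 s.
2. the knob's pointer has then been brought to the lug (value of joint lamp_knob between 1.25 and 1.55 rad), for 0.2 s.
At the end, for the whole second after the job is handed in: The shutter rests clicked in its middle stop (travel 24 mm, within 2 mm) and the knob rests with its pointer within 0.15 rad (9 degrees) of the collar's lug (1.40 rad). The pots and the boat stand within 25 mm of where they stood (all of step 2 and value of joint shutter between 0.022 and 0.026 m and velocity of joint shutter between -0.005 and 0.005 m/s and velocity of joint lamp_knob between -0.05 and 0.05 rad/s); the robot touches nothing.
It fails at once if the nearer pot beside the lamp box is pushed more than 25 mm or tipped (distance of pot_a from where it was at the start of the episode above 0.025 m or angle between pot_a's own z axis and vertical above 0.3 rad).
It fails at once if the farther pot beside the lamp box is pushed more than 25 mm or tipped (distance of pot_b from where it was at the start of the episode above 0.025 m or angle between pot_b's own z axis and vertical above 0.3 rad).
It fails at once if the weighing boat beside the lamp box is pushed more than 25 mm or tipped (distance of boat from where it was at the start of the episode above 0.025 m or angle between boat's own z axis and vertical above 0.3 rad).
It also fails if it takes over 38 s, if anything falls off the work surface, if the arm or the gripper's body presses on something with over 40 N, if the wrist force passes 120 N, or if a joint passes its speed limit or range.

ROBOT

A 6-joint arm with a two-finger parallel gripper is mounted at the origin on a cart in front of the work surface, level with it; the furniture and walls round the work are solid. World frame = base frame: x ahead of the robot, y to its left, z up, the work surface at z = 0. Lengths are in m, angles in rad, forces in N, time in s.
With the tool pointing down it reaches from about 0.35 to 0.725 m from the base axis. Payload 6 kg.
Tool frame: the origin (TCP) lies between the finger pads; the fingertips stand arm.tips_ahead ahead of it and the grasp point (between the pads) lies 3 mm ahead of it (arm.tips_ahead is the distance from the TCP to the fingertips, in m); z points along the fingers, y is the line along which they close (so a half turn about z gives the same grasp; the last joint's range is limited). The gripper opens to 85 mm and grips with 20 to 120 N. Pads are 22 mm wide; open, the fingers measure 114 mm over their backs; the gripper's body (76 mm by 85 mm) begins 54 mm behind the grasp point. The pads swing forward as they close: fully open they stand 13 mm farther back than shut.
Start: joints at [-0.906, 0.04, 0.085, 0, -1.615, -0.334], TCP at [0.195, -0.567, 0.253] pointing down, gripper open.
Joint ranges: [-2.56, 2.56], [-1.29, 2.01], [-1.08, 1.49], [-3.29, 1.98], [-2.81, -0.18], [-2.99, 2.99]. Speed limits (rad/s): [2.57, 2.57, 3.01, 3.14, 3.14, 3.14].

INTERFACE

Orientations are given as [roll, pitch, yaw] about the fixed x, y, z axes, in that order (R = Rz(yaw) Ry(pitch) Rx(roll)).
In Python, from bench import arm gives the robot as it stands. The module is installed in compiled form; this text tells all that it offers.
- The arm moves only by the tool send_rows, never from a script. Its argument "targets" is one flat list of numbers, 5 for each row, row after row: the finger opening in m, from 0 to 0.0854, then the shift along the tool's x, y, z in m, then the turn about the tool's z in degrees. In form: [hand, x, y, z, turn, hand, x, y, z, turn, ...]. A call has 1 to 20 rows; each row shifts and turns the commanded pose from where the row before left it, along the tool's axes as they then stand; what a row does not reach is not made up. A row lasts 1/8 s, in which the tool goes at most 62.5 mm and 10.7 degrees, less where a joint would pass 70% of its speed; a pose out of reach is approached as far as the arm can. A call with a gripper value outside its range is refused whole. The fingers move at their own pace and stop on an object; "newtons" is the grip in N (left out, the last holds). Time passes only in rows, so rows that do not move let the fingers close. It gives the time, the measured TCP pose, the force, the opening and the grip force at its end, in the units of the state.
- arm.get_obs(): the state, without advancing time (a new reading comes with each control period).
- arm.snapshot(name): name is "scene" or "top" or "wrist"; returns a dict with "pixels" (480x640x3 uint8, red, green, blue), "intrinsics" (3x3 intrinsics, pixels), "cam_to_world" (4x4, takes a point from camera to world coordinates). Camera axes: x right, y down, z forward; pixel columns grow to the right and rows downward; lengths in m; the calibration is good to about 2 mm. A picture is of the moment at which its call begins. There is no depth.
- arm.finish_job(): hands the job in; it is judged then, once.
Trained networks look in a picture, given as the dict that the camera call returned (one of the last four; its "shot" number tells which), for a name from the list of things; names that differ only in an ending like _2 or _b are one class to them, and where a whole thing is asked for, a point or a joint stands for the part that bears it (a point fixed in the world has none). Each returns a list of dicts, best first, with "confidence" (0 to 1); they miss things now and then, are a little off and sometimes report something else, mostly with a low value. They report only what shows in the picture. A call takes as long as a camera call.
- arm.trace(picture, thing): "mask" (480x640 bool, what is visible of it) and "at" ([row, column] in pixels, amid what is visible of it).
The state is a dict: "t": time; "joint_positions": joint angles; "qvel": joint speeds; "joint_torque": joint torques, N m; "tcp_pos": TCP position; "ee_rot": TCP orientation; "wrist_force": force on the tool from outside, world axes, zero at the start; "torque": the same for the moment, N m; "width": finger opening in m; "grip_force": force on a finger pad.
Only numpy, scipy, OpenCV 4.12 (cv2) and the standard library are available. Lean on these libraries where they do the work, as an engineer would, in place of code of your own. Each camera call takes 0.05 s, during which the arm holds its last target. There are 200 camera calls.

## Working session

There is one attempt and no reset: what is moved stays moved. The work goes in short steps, Python scripts to look and compute and a tool call to move; the robot and the scene stay as the last step left them, time stands still between calls to the robot, and variables do not carry over. Pictures are saved under pics/ and viewed, at most 10 in all, crops included, and the job is handed in when it is done.

Besides the shell and the picture viewer there is one more tool, called after "Request:" as a command line: name --argument value ..., lists and objects as JSON in quotes. send_rows: Moves the arm, as the interface text tells. Its arguments: {"type":"object","properties":{"targets":{"type":"array"},"newtons":{"type":"number"}},"required":["targets"]}

```bash
mkdir -p pics; cat > h.py <<'E'
import numpy as np, cv2
from bench import arm
def ray(p,uv,z):
    K=np.array(p["intrinsics"]);T=np.array(p["cam_to_world"])
    d=T[:3,:3]@np.linalg.inv(K)@np.array([uv[0],uv[1],1.]);o=T[:3,3]
    return (o+d*(z-o[2])/d[2])[:2]
def proj(p,X):
    K=np.array(p["intrinsics"]);T=np.array(p["cam_to_world"])
    c=T[:3,:3].T@(np.array(X)-T[:3,3]);u=K@c;return u[:2]/u[2]
def save(p,n,crop=None,f=1):
    im=p["pixels"][:,:,::-1]
    if crop: r0,r1,c0,c1=crop; im=im[r0:r1,c0:c1]
    cv2.imwrite("pics/"+n,cv2.resize(im,None,fx=f,fy=f,interpolation=cv2.INTER_CUBIC))
E
python3 - <<'E'
from h import *
print(arm.get_obs(), arm.tips_ahead)
p=arm.snapshot("top");save(p,"top.png")
Z=dict(lamp_box=.07,port=.0965,tab_grip=.103,knob_grip=.097,knob_pointer=.097,collar_lug=.105,pot_a=.061,boat=.016,shutter=.1,lamp_knob=.09)
print(np.round(p["cam_to_world"],3))
for n,z in Z.items():
    for d in arm.trace(p,n)[:2]:
        r,c=d["at"];print(n,round(d["confidence"],2),(int(r),int(c)),ray(p,(c,r),z).round(4),d["mask"].sum())
E
```

```text
{'t': 0.0, 'joint_positions': array([-9.06300160e-01,  4.08283531e-02,  8.38356689e-02, -4.46925875e-04,
       -1.61548534e+00, -3.33660860e-01]), 'qvel': array([0.00076525, 0.00196616, 0.00048855, 0.00163518, 0.0009659 ,
       0.0002956 ]), 'joint_torque': array([ 2.36054748e-04, -3.68210578e+01,  3.47417307e+01,  6.93270430e+00,
       -5.41271700e-03, -2.10292626e-05]), 'tcp_pos': array([ 0.1948684 , -0.56718334,  0.25228641]), 'ee_rot': array([ 3.13985747e+00, -1.28874317e-04, -2.81073764e+00]), 'wrist_force': array([ 0.69281067,  0.45520079, -0.79443414]), 'torque': array([-0.05805988,  0.02055745, -0.01687247]), 'grip_force': 0.0, 'width': 0.08545706944007886} 0.022
[[-0.011 -0.986  0.168  0.365]
 [-1.     0.008 -0.017 -0.014]
 [ 0.015 -0.168 -0.986  0.992]
 [ 0.     0.     0.     1.   ]]
lamp_box 0.66 (229, 353) [ 0.5369 -0.0707] 13145
tab_grip 0.88 (251, 341) [ 0.4963 -0.0493] 1321
knob_grip 0.96 (206, 365) [ 0.5707 -0.0902] 462
collar_lug 0.87 (225, 351) [ 0.5366 -0.0666] 12923
pot_a 0.96 (224, 439) [ 0.5459 -0.2161] 721
pot_a 0.88 (271, 426) [ 0.4666 -0.1923] 679
boat 0.77 (192, 270) [0.6147 0.0722] 1345
boat 0.71 (222, 438) [ 0.5581 -0.2242] 763
shutter 0.92 (253, 339) [ 0.4927 -0.0468] 1295
lamp_knob 0.73 (208, 362) [ 0.5692 -0.0855] 473
```

```bash
python3 - <<'E'
from h import *
p=arm.snapshot("top");save(p,"topc.png",(150,300,250,450),4)
p=arm.snapshot("scene");save(p,"scene.png")
E
```

```text
(no output)
```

View pics/topc.png

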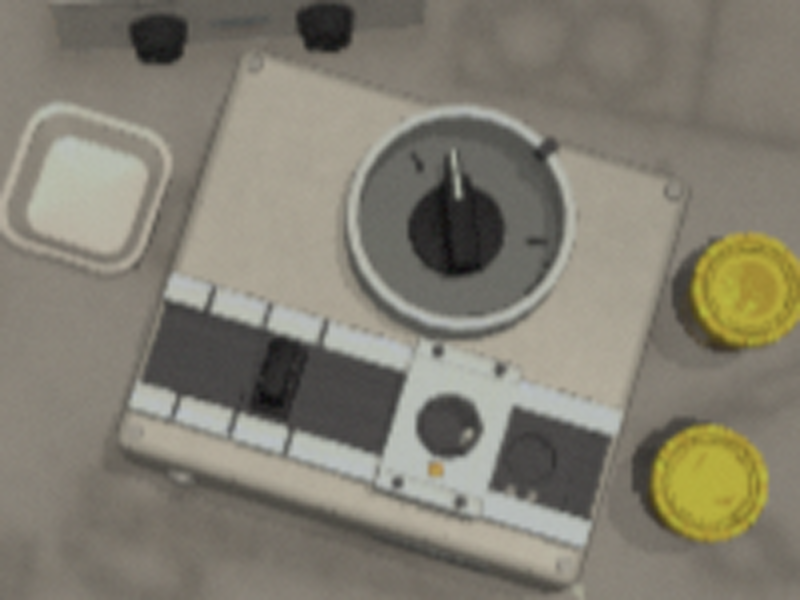

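View pics/scene.png

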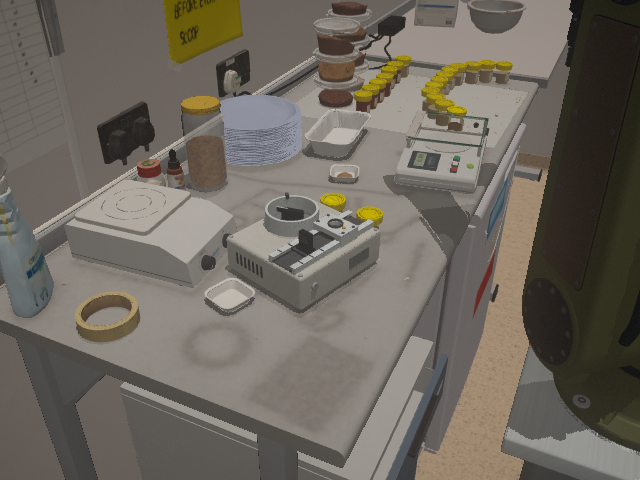

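The top view shows the box turned clockwise. Crop positions (4x, origin 250,150): port at (450,426), collar centre (461,218), lug (547,150), pointer tip (454,152), tab top about (287,362). The pots are on the right and the boat on the left.

```bash
python3 - <<'E'
from h import *
p=arm.snapshot("top")
P=lambda c,r,z: ray(p,(250+(c+.5)/4-.5,150+(r+.5)/4-.5),z)
pts=dict(port=(450,426,.0965),collar=(461,218,.1),lug=(547,150,.105),tip=(454,152,.097),tabtop=(287,357,.11),t0=(325,332,.081),t1=(268,318,.081),t2=(212,302,.081),b0=(290,442,.081),b1=(234,428,.081),b2=(177,413,.081),TL=(240,52,.07),TR=(690,185,.07),scTL=(254,63,.07),scTR=(674,190,.07),scBL=(133,430,.07),scBR=(564,566,.07))
W={k:P(*v) for k,v in pts.items()}
for k,v in W.items(): print(k,v.round(4))
sc=[W[k] for k in("scTL","scTR","scBL","scBR")]
c=np.mean(sc,0);yd=sc[0]-sc[1]+sc[2]-sc[3];yaw=np.arctan2(-yd[0],yd[1])
for a,b in(("t0","t2"),("b0","b2"),("TR","TL")):
    d=W[b]-W[a];print(a,np.linalg.norm(d),np.arctan2(-d[0],d[1]))
print("c",c,yaw)
R=np.array([[np.cos(yaw),-np.sin(yaw)],[np.sin(yaw),np.cos(yaw)]])
for k,v in W.items(): print(k,(R.T@(v-c)).round(4))
d=W["lug"]-W["collar"];e=W["tip"]-W["collar"];print("lug ang",np.arctan2(d[1],d[0]),np.linalg.norm(d),"ptr",np.arctan2(e[1],e[0]),np.linalg.norm(e))
E
```

```text
port [ 0.4889 -0.0828]
collar [ 0.5733 -0.0887]
lug [ 0.6001 -0.1237]
tip [ 0.6016 -0.0867]
tabtop [ 0.5151 -0.0177]
t0 [ 0.5303 -0.0335]
t1 [ 0.5363 -0.0102]
t2 [0.5431 0.0127]
b0 [ 0.485  -0.0188]
b1 [0.4909 0.0039]
b2 [0.4973 0.0271]
TL [0.653  0.0009]
TR [ 0.5939 -0.1878]
scTL [ 0.6481 -0.005 ]
scTR [ 0.5917 -0.181 ]
scBL [0.492  0.0456]
scBR [ 0.4345 -0.1301]
t0 0.047965375917758846 -0.2715320744887893
b0 0.04745337438953026 -0.26170490943015334
TR 0.197744148828236 -0.30359748825257493
c [ 0.54158555 -0.06764053] -0.31295055964171575
port [-0.0455 -0.0306]
collar [ 0.0367 -0.0103]
lug [ 0.0729 -0.0354]
tip [0.063  0.0004]
tabtop [-0.0406  0.0393]
t0 [-0.0213  0.029 ]
t1 [-0.0227  0.053 ]
t2 [-0.0233  0.0769]
b0 [-0.0689  0.0291]
b1 [-0.0702  0.0525]
b2 [-0.0713  0.0765]
TL [0.0849 0.0995]
TR [ 0.0867 -0.0983]
scTL [0.0821 0.0924]
scTR [ 0.0826 -0.0924]
scBL [-0.0821  0.0925]
scBR [-0.0826 -0.0924]
lug ang -0.9177508481150642 0.0441230477567079 ptr 0.07108608556740076 0.02841091513848489
```

Request:
send_rows --targets '[0.04,-0.0298,0.0261,0,0,0.04,-0.0298,0.0261,0,0,0.04,-0.0298,0.0261,0,0,0.04,-0.0298,0.0261,0,0,0.04,-0.0298,0.0261,0,0,0.04,-0.0298,0.0261,0,0,0.04,-0.0298,0.0261,0,0,0.04,-0.0298,0.0261,0,0,0.04,-0.0298,0.0261,0,0,0.04,-0.0298,0.0261,0,0,0.04,-0.0298,0.0261,0,0,0.04,-0.0298,0.0261,0,0,0.04,-0.0298,0.0261,0,0,0.04,-0.0298,0.0261,0,0,0.04,-0.0298,0.0261,0,0,0.04,-0.0298,0.0261,0,0,0.04,0,0,0,9.1,0.04,0,0,0,9.1,0.04,0,0,0,9.1,0.04,0,0,0,9.1]' --newtons 30

```text
t: 3.2
tcp_pos: [0.5102, -0.0176, 0.2534]
ee_rot: [3.141, 0.0, 2.832]
wrist_force: [0.1, -0.3, -0.5]
width: 0.0399
grip_force: 0.0
```

```bash
python3 - <<'E'
from h import *
p=arm.snapshot("wrist");save(p,"w1.png")
o=arm.get_obs();print(o["t"],o["tcp_pos"],o["ee_rot"],o["joint_positions"].round(2),o["width"])
for n,z in dict(port=.0965,tab_grip=.103,shutter=.1,knob_grip=.097,knob_pointer=.097,collar_lug=.105).items():
    for d in arm.trace(p,n)[:2]:
        r,c=d["at"];print(n,round(d["confidence"],2),(int(r),int(c)),ray(p,(c,r),z).round(4),d["mask"].sum())
for X in [(.5105,-.017,.11),(.5733,-.0887,.1),(.4889,-.0828,.0965)]: print(proj(p,X).round(0))
E
```

```text
3.25 [ 0.51019401 -0.01758393  0.2534008 ] [3.14138915e+00 7.61568391e-05 2.82584894e+00] [ 0.36 -0.2  -0.14 -0.   -1.63 -2.25] 0.039964182590716504
port 0.65 (240, 276) [ 0.5136 -0.0511] 49682
port 0.49 (307, 271) [ 0.5633 -0.0729] 1050
tab_grip 0.7 (217, 282) [ 0.4972 -0.0397] 5560
shutter 0.56 (215, 282) [ 0.4968 -0.0401] 5863
knob_grip 0.59 (306, 272) [ 0.5624 -0.0717] 945
knob_pointer 0.86 (306, 273) [ 0.5625 -0.0706] 1075
collar_lug 0.79 (238, 276) [ 0.5102 -0.0486] 49441
collar_lug 0.51 (312, 129) [ 0.531  -0.1719] 3138
[320. 228.]
[256. 327.]
[222. 222.]
```

View pics/w1.png

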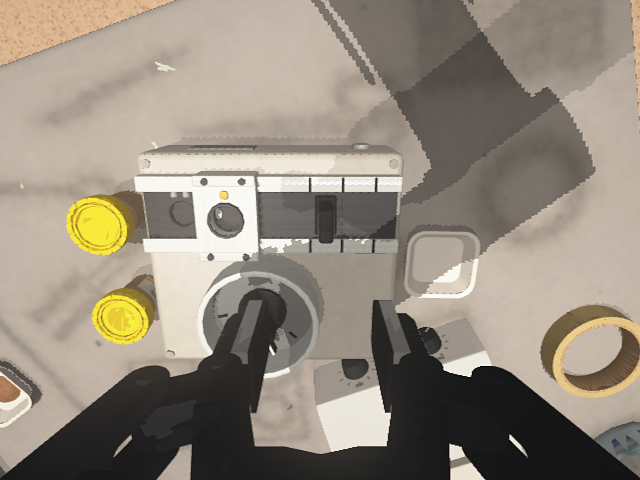

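In the wrist view the tab top is at (326,218), port at (225,218), and rail ticks at about x=311, 343 and 375. The box edges are square to the image, so the yaw matches.

```bash
python3 - <<'E'
from h import *
p=arm.snapshot("wrist")
yaw=-.3155;R=np.array([[np.cos(yaw),-np.sin(yaw)],[np.sin(yaw),np.cos(yaw)]])
o=arm.get_obs()["tcp_pos"][:2]
for k,u,v,z in [("tab",326,218,.11),("port",225,218,.0965),("t0",311,214.5,.081),("t1",343,215,.081),("t2",375,215,.081),("tl",144,162,.07),("tr",396,161,.07),("collar",260,324,.1)]:
    w=ray(p,(u,v),z);print(k,w.round(4),(R.T@(w-o)).round(4))
E
```

```text
tab [ 0.5049 -0.0112] [-0.007   0.0044]
port [ 0.4872 -0.0802] [-0.0024 -0.0666]
t0 [ 0.5068 -0.0231] [-0.0015 -0.0062]
t1 [ 5.143e-01 -5.000e-04] [-0.0014  0.0176]
t2 [0.5214 0.0223] [-0.0017  0.0414]
tl [ 0.4344 -0.1299] [-0.0372 -0.1302]
tr [0.4894 0.0483] [-0.0402  0.0563]
collar [ 0.5726 -0.0845] [ 0.0801 -0.0442]
```

Request:
send_rows --targets '[0.04,0.003,0.003,0.02,0,0.04,0,0,0.02,0,0.04,0,0,0.02,0,0.04,0,0,0.02,0,0.04,0,0,0.02,0,0.04,0,0,0.02,0,0.04,0,0,0.015,0,0.04,0,0,0.01,0,0.04,0,0,0,0,0.0,0,0,0,0,0.0,0,0,0,0,0.0,0,0,0,0,0.0,0,0,0,0]' --newtons 30

```text
t: 5.22
tcp_pos: [0.5087, -0.0138, 0.1092]
ee_rot: [3.141, 0.001, 2.837]
wrist_force: [-0.2, 2.3, 4.2]
width: 0.0093
grip_force: 33.0
```

```bash
python3 - <<'E'
from h import *
o=arm.get_obs();print(o["t"],o["tcp_pos"],o["ee_rot"],o["width"],o["grip_force"],o["wrist_force"])
p=arm.snapshot("wrist");q=arm.snapshot("top")
a=p["pixels"][:,:,::-1];b=cv2.resize(q["pixels"][150:300,250:450,::-1],None,fx=2.4,fy=2.4)
im=np.zeros((480,800,3),np.uint8);im[:360,:480]=b;im[:240,480:800]=cv2.resize(a,(320,240));cv2.imwrite("pics/g1.png",im)
E
```

```text
5.225 [ 0.50865462 -0.01376296  0.10915424] [3.14089392e+00 1.21018918e-03 2.83711433e+00] 0.009310477097764074 33.0319082736969 [-0.17158837  2.33872034  4.15101175]
```

View pics/g1.png

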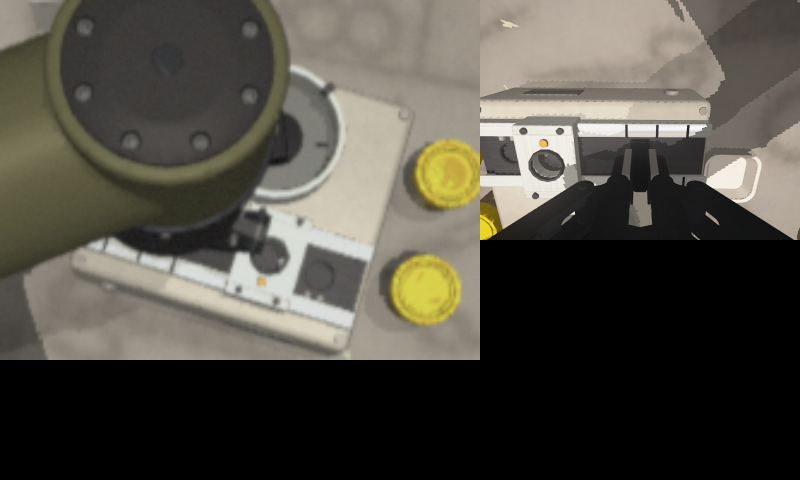

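Tab gripped (9.3 mm). The measured middle stop is about 13 mm further along.

Request:
send_rows --targets '[0.0,0,0.003,0,0,0.0,0,0.003,0,0,0.0,0,0.003,0,0,0.0,0,0.003,0,0,0.0,0,0.0015,0,0,0.0,0,0,0,0,0.0,0,0,0,0,0.0,0,0,0,0]'

```text
t: 6.32
tcp_pos: [0.5127, -0.0011, 0.1091]
ee_rot: [3.142, 0.001, 2.837]
wrist_force: [-0.5, 0.1, 4.9]
width: 0.0094
grip_force: 33.2
```

```bash
python3 - <<'E'
from h import *
o=arm.get_obs();print(o["t"],o["tcp_pos"],o["width"],o["grip_force"],o["wrist_force"])
p=arm.snapshot("wrist");a=p["pixels"][200:440,0:500,::-1];cv2.imwrite("pics/g2.png",cv2.resize(a,None,fx=1.6,fy=1.6))
E
```

```text
6.325 [ 0.5127098  -0.00112204  0.10911345] 0.009431906119089421 33.21604371070862 [-0.47225013  0.06284238  4.88956702]
```

View pics/g2.png

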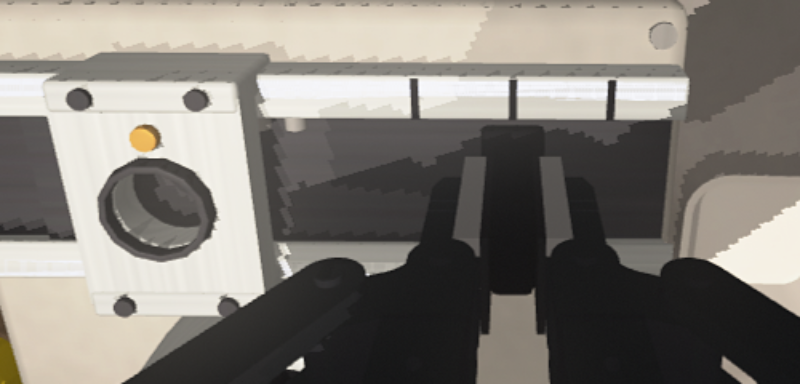

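The tab (513) lines up with the middle tick (513) and the side force is about zero. I'll release and lift.

Request:
send_rows --targets '[0.036,0,0,0,0,0.036,0,0,0,0,0.036,0,0,0,0,0.036,0,0,-0.01,0,0.036,0,0,-0.03,0,0.036,0,0,-0.04,0,0.036,0,0,-0.04,0,0.036,0,0,0,0]'

```text
t: 7.38
tcp_pos: [0.5137, -0.001, 0.2331]
ee_rot: [3.138, 0.007, 2.837]
wrist_force: [-1.4, -0.3, -0.4]
width: 0.0359
grip_force: 0.0
```

```bash
python3 - <<'E'
from h import *
o=arm.get_obs();print(o["t"],o["tcp_pos"],o["ee_rot"],o["joint_positions"].round(2))
p=arm.snapshot("wrist");save(p,"w2.png",(120,420,100,500),2)
q=arm.snapshot("scene");cv2.imwrite("pics/s2.png",cv2.resize(q["pixels"][180:300,220:390,::-1],None,fx=4.5,fy=4.5))
E
```

```text
7.375 [ 0.51369472 -0.0010054   0.23312737] [3.13815927 0.00651516 2.83701887] [ 0.39 -0.2  -0.18  0.   -1.58 -2.27]
```

View pics/w2.png

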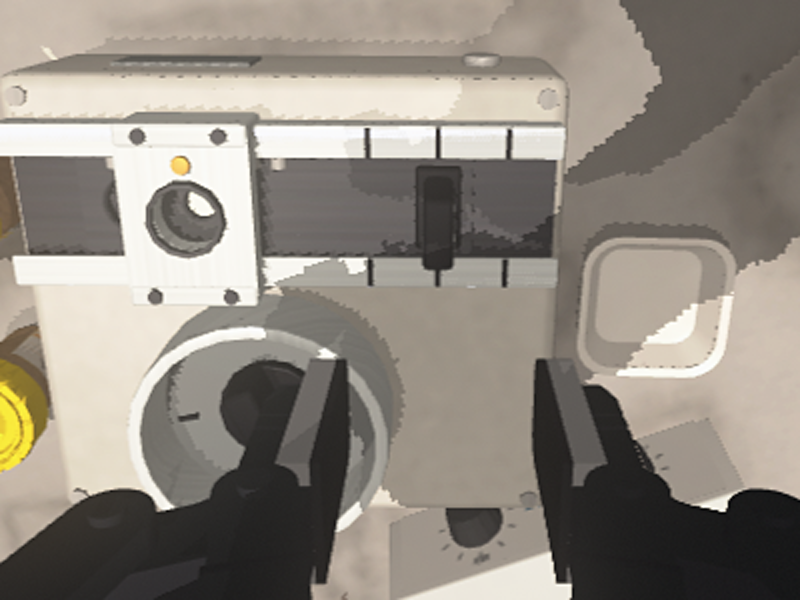

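The white hole shows in the port and the tab sits on the middle tick, so the shutter is set. Next I move above the knob and line up across its bar.

Request:
send_rows --targets '[0.034,-0.0166,-0.013,0,0,0.034,-0.0166,-0.013,0,0,0.034,-0.0166,-0.013,0,0,0.034,-0.0166,-0.013,0,0,0.034,-0.0166,-0.013,0,0,0.034,0,0,0,-7.2,0.034,0,0,0,-7.2,0.034,0,0,0,-7.1,0.034,0,0,0,0,0.034,0,0,0,0]'

```text
t: 8.72
tcp_pos: [0.5718, -0.0878, 0.2277]
ee_rot: [3.141, -0.001, -3.073]
wrist_force: [-0.5, -0.7, 0.3]
width: 0.0339
grip_force: 0.0
```

```bash
python3 - <<'E'
from h import *
o=arm.get_obs();print(o["t"],o["tcp_pos"],o["ee_rot"],o["joint_positions"].round(2))
p=arm.snapshot("wrist");save(p,"w3.png",(80,380,120,520),2)
print(proj(p,(.5735,-.0875,.097)),proj(p,(.6018,-.0855,.097)))
E
```

```text
8.725 [ 0.57177996 -0.08784326  0.22765893] [ 3.14148586e+00 -1.09406138e-03 -3.07318846e+00] [ 0.19 -0.02 -0.02 -0.   -1.57 -1.7 ]
[319.61206444 236.11582193] [319.73660854 276.30434647]
```

View pics/w3.png

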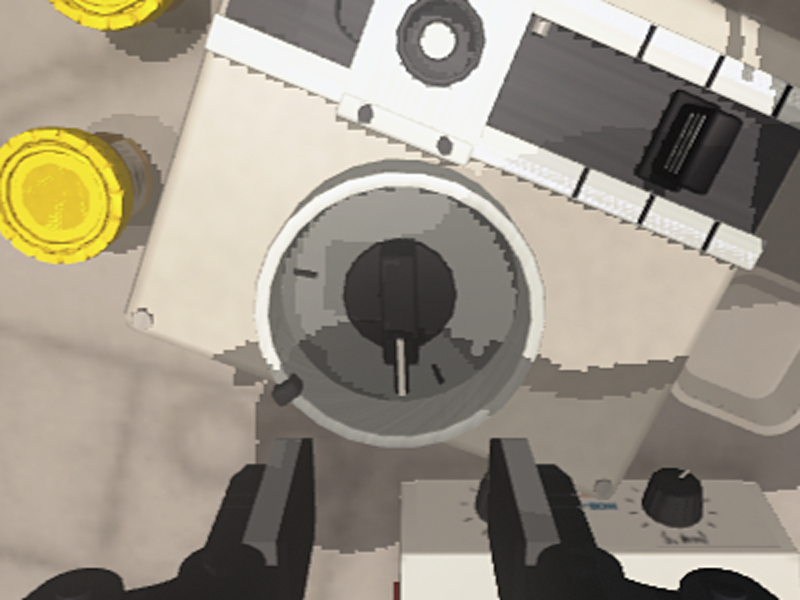

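Small hole centred in the port. The collar centre and bar sit on the tool axis at pixel (320,234), and the lug is about 55.5° clockwise. I'll descend and grip.

Request:
send_rows --targets '[0.034,-0.0015,0,0.02,0,0.034,0,0,0.02,0,0.034,0,0,0.02,0,0.034,0,0,0.02,0,0.034,0,0,0.015,0,0.034,0,0,0.01,0,0.034,0,0,0.01,0,0.034,0,0,0.008,0,0.034,0,0,0,0,0.0,0,0,0,0,0.0,0,0,0,0,0.0,0,0,0,0,0.0,0,0,0,0]' --newtons 30

```text
t: 10.4
tcp_pos: [0.5738, -0.0881, 0.106]
ee_rot: [-3.141, 0.001, -3.071]
wrist_force: [0.1, -2.8, 3.2]
width: 0.0114
grip_force: 33.6
```

Request:
send_rows --targets '[0.0,0,0,0,5.6,0.0,0,0,0,5.6,0.0,0,0,0,5.6,0.0,0,0,0,5.6,0.0,0,0,0,5.6,0.0,0,0,0,5.6,0.0,0,0,0,5.6,0.0,0,0,0,5.6,0.0,0,0,0,5.6,0.0,0,0,0,5.3,0.0,0,0,0,0,0.0,0,0,0,0,0.0,0,0,0,0]'

```text
t: 12.02
tcp_pos: [0.5739, -0.0879, 0.106]
ee_rot: [3.141, 0.001, 2.241]
wrist_force: [1.1, -2.3, 5.3]
width: 0.0112
grip_force: 33.9
```

Request:
send_rows --targets '[0.034,0,0,0,0,0.034,0,0,0,0,0.034,0,0,0,0,0.034,0,0,-0.01,0,0.034,0,0,-0.02,0,0.034,0,0,-0.03,0,0.034,0,0,-0.04,0,0.034,0,0,-0.03,0,0.034,0,0,0,0,0.034,0,0,0,0]'

```text
t: 13.28
tcp_pos: [0.5734, -0.0876, 0.2357]
ee_rot: [3.141, -0.0, 2.24]
wrist_force: [0.4, 0.2, -0.4]
width: 0.034
grip_force: 0.0
```

```bash
python3 - <<'E'
from h import *
o=arm.get_obs();print(o["t"],o["tcp_pos"],o["wrist_force"])
p=arm.snapshot("wrist");save(p,"w4.png",(60,360,120,520),2)
E
```

```text
13.275 [ 0.57341218 -0.08764554  0.23570934] [ 0.37292987  0.1780377  -0.36492902]
```

View pics/w4.png

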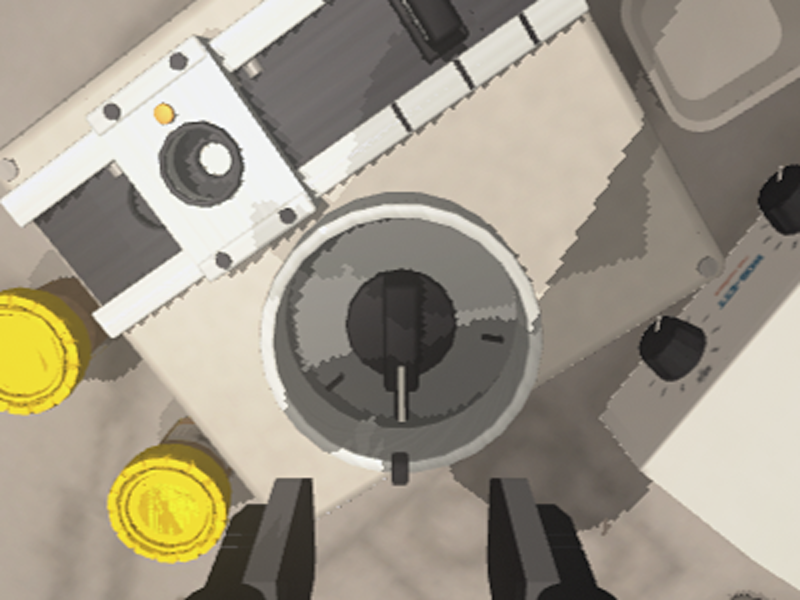

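The pointer (402,395) lines up with the lug (400,468). The hole shows white in the port, and the pots and boat look undisturbed.

```bash
python3 -c "
from bench import arm
print(arm.finish_job())"
```

```text
the job is handed in; nothing more can be done
None
```

The job is handed in: the last picture showed the shutter in its middle stop with the small hole under the port, the knob pointer on the lug and the pots and boat undisturbed; no verdict was returned.

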